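Close the battery bay of the bakery scale

TASK

Close the open battery bay of the bench scale with its own cover, the grey one with the orange lip: hold it by its black rib with the top edge raised, slip the orange lip under the orange ledge at the low end of the bay, then swing the top edge down gently (do not let it drop shut) until the cover lies flat and fully home inside the bay's rim, and let go. Leave the blue spare cover where it lies.

Things in the scene. Friction and masses are not known exactly. Their poses are not given: they have to be found in the camera images.
- cover_grip (a point): Grip point on the black rib of the grey cover, 28 mm above its underside. Cover 135 x 90 mm, 6 thick; x runs from lip to top edge, y along rib, z up. Rib 14 (x) x 50 (y), top 44 above underside. Orange lip: the last 18 mm at -x, 86 wide, 4 thick, undersides level. Point is 85 mm from the lip's end, 50 from the top edge. Loose, 110 g, starts flat on the table, rib up, right of the scale.
- cover_lip (a point): Middle of the free end of the cover's orange lip, on its underside: at (-85, 0, -28) mm in the axes of cover_grip; same axes.
- bay_mouth (a point): Open battery bay of the fixed white scale, right of the steel pan (rim 110 high). Face rises 12 deg along x; y across, z square out. Point: on the seat for the cover's underside, mid-width, below the orange ledge's free edge. Ledge covers x 0 to -22 mm (wall there), underside 18, top 22 over seat. Rims 10 high at x 125, y +-53. Needs the lip in first, cover raised 10-25 deg off the face. No catch.
- spare_grip (a point): Grip point of the blue spare cover (the wrong one: no lip, white rib): plate 100 x 90 x 6 mm, rib 14 x 50 mm, top 44 mm above the underside; the point is mid-plate, 28 mm above the underside. Loose, lies flat beside the right cover's place. To be left alone.
Not all that is in view belongs to the job. What is meant by the part that bears cover_grip is not green, turquoise or yellow, and is the smaller of those in its own colour.

How it is judged:
On the way:
1. the lip is at least 6 mm under the ledge while the top edge is still raised (cover at 5 degrees or more to the face) (x of cover_lip in the frame of bay_mouth between -0.026 and -0.006 m and y of cover_lip in the frame of bay_mouth between -0.013 and 0.013 m and z of cover_lip in the frame of bay_mouth between -0.004 and 0.016 m and angle between the z axis of cover_grip and the z axis of bay_mouth, either way round above 0.08 rad), for 0.1 s.
At the end, for the whole second after the job is handed in: The cover rests in the bay, released and still: the lip 6 mm or more under the ledge (it has 22 mm of depth and 8 mm to spare on each side), the underside within 4 mm of the seat at the rib and within 3 degrees of it, that is inside the rim and not resting on it (x of cover_lip in the frame of bay_mouth between -0.026 and -0.006 m and y of cover_lip in the frame of bay_mouth between -0.013 and 0.013 m and z of cover_lip in the frame of bay_mouth between -0.004 and 0.016 m and z of cover_lip in the frame of bay_mouth between -0.004 and 0.005 m and z of cover_grip in the frame of bay_mouth between 0.022 and 0.032 m and angle between the z axis of cover_grip and the z axis of bay_mouth, either way round below 0.055 rad and linear speed of cover below 0.01 m/s); the robot touches nothing.
It fails at once if the cover is dropped shut: with its lip under the ledge it turns faster than 4 rad/s (x of cover_lip in the frame of bay_mouth between -0.026 and -0.006 m and y of cover_lip in the frame of bay_mouth between -0.013 and 0.013 m and z of cover_lip in the frame of bay_mouth between -0.004 and 0.016 m and angular speed of cover above 4 rad/s).
It fails at once if the blue spare cover is moved more than 30 mm (distance of spare_grip from where it was at the start of the episode above 0.03 m).
It also fails if it takes over 43 s, if anything falls off the work surface, if the arm or the gripper's body presses on something with over 40 N, if the wrist force passes 120 N, or if a joint passes its speed limit or range.

ROBOT

A 7-joint arm with a two-finger parallel gripper is mounted at the origin on the work surface. World frame = base frame: x ahead of the robot, y to its left, z up, the work surface at z = 0. Lengths are in m, angles in rad, forces in N, time in s.
With the tool pointing down it reaches from about 0.4 to 0.85 m from the base axis. Payload 10.4 kg.
Tool frame: the origin (TCP) lies between the finger pads; the fingertips stand 11 mm ahead of it and the grasp point (between the pads) lies 8 mm behind it; z points along the fingers, y is the line along which they close (so a half turn about z gives the same grasp; the last joint's range is limited). The gripper opens to 85 mm and grips with 20 to 120 N. Pads are 22 mm wide; open, the fingers measure 114 mm over their backs; the gripper's body (76 mm by 85 mm) begins 54 mm behind the grasp point. The pads swing forward as they close: fully open they stand 13 mm farther back than shut.
Start: joints at [-1.344, 0.332, -0.065, 1.46, 0.022, 1.35, -0.088], TCP at [0.154, 0.606, 0.242] pointing down, gripper open.
Joint ranges: [-2.6, 2.6], [-0.5, 2.12], [-1.47, 1.34], [0.16, 2.42], [-1.27, 4.41], [0.06, 2.06], [-2.6, 2.6]. Speed limits (rad/s): [2.22, 2.22, 2.79, 2.79, 3.14, 3.14, 3.14].

INTERFACE

Orientations are given as a 3x3 rotation matrix whose columns are the frame's x, y, z axes.
In Python, from station import robot gives the robot as it stands. The module is installed in compiled form; this text tells all that it offers.
- The arm moves only by the tool send_rows, never from a script. Its argument "steps" is a list of rows, each an object with "travel": the shift along the tool's x, y, z in units of 30 mm (1.0 is 30 mm), a list of three; "turn": the turn about the tool's z in units of 5 degrees (1.0 is 5 degrees); "jaw": the gripper command: -1 is shut, 1 is fully open, values between are in proportion. A call has 1 to 20 rows; each row is the pose to reach, as a shift and turn from the pose commanded when the call began, along the tool's axes at that moment; what a row does not reach only later rows make up. A row lasts 1/12 s, in which the tool goes at most 41.7 mm and 7.16 degrees, less where a joint would pass 70% of its speed; a pose out of reach is approached as far as the arm can. A call with a gripper value outside its range is refused whole. The fingers move at their own pace and stop on an object; "squeeze" is the grip in N (left out, the last holds). Time passes only in rows, so rows that repeat a pose let the fingers close. It gives the time, the measured TCP pose, the force, the opening and the grip force at its end, in the units of the state.
- robot.get_state(): the state, without advancing time (a new reading comes with each control period).
- robot.snapshot(name): name is "side" or "top" or "wrist"; returns (picture, depth): 480x640x3 uint8, red, green, blue; 480x640 float32, m along the optical axis (not along the pixel's ray), 0 where there is no reading.
- robot.camera_model(name): a dict with "fx", "fy", "cx", "cy" (pixels), "pose" (4x4, takes a point from camera to world coordinates). Camera axes: x right, y up, looking along -z (the intrinsics and any distortion apply to the point x, -y, -z); pixel columns grow to the right and rows downward; lengths in m; the calibration is good to about 2 mm. A picture is of the moment at which its call begins: read the wrist's pose just before it. camera_model takes no time and is no camera call; for the wrist camera it gives the pose at the moment of the call.
- robot.finish_job(): hands the job in; it is judged then, once.
The state is a dict: "time_s": time; "qpos": joint angles; "qd": joint speeds; "joint_efforts": joint torques, N m; "tcp_pos": TCP position; "tcp_rot": TCP orientation; "wrist_force": force on the tool from outside, world axes, zero at the start; "moment": the same for the moment, N m; "width": opening from 0.0 (shut) to 1.0 (fully open); "grasp_force": force on a finger pad.
Only numpy, scipy, OpenCV 4.12 (cv2) and the standard library are available. Lean on these libraries where they do the work, as an engineer would, in place of code of your own. Each camera call takes 0.05 s, during which the arm holds its last target. There are 200 camera calls.

## Working session

There is one attempt and no reset: what is moved stays moved. The work goes in short steps, Python scripts to look and compute and a tool call to move; the robot and the scene stay as the last step left them, time stands still between calls to the robot, and variables do not carry over. Pictures are saved under pics/ and viewed, at most 13 in all, crops included, and the job is handed in when it is done.

Besides the shell and the picture viewer there is one more tool, called after "Call:" as name(argument=value, ...), one argument or row to a line, values as JSON. send_rows: Moves the arm, as the interface text tells. Its arguments: {"type":"object","properties":{"steps":{"type":"array","items":{"type":"object","properties":{"travel":{"type":"array","items":{"type":"number"}},"turn":{"type":"number"},"jaw":{"type":"number"}}}},"squeeze":{"type":"number"}},"required":["steps"]}

```bash
mkdir -p pics; ls; cat > h.py <<'E'
import numpy as np, cv2, json
from station import robot
def cloud(name):
    m=robot.camera_model(name); im,d=robot.snapshot(name)
    v,u=np.mgrid[0:480,0:640]
    P=np.stack([(u-m['cx'])/m['fx']*d,-(v-m['cy'])/m['fy']*d,-d],-1)
    T=np.array(m['pose']); W=P@T[:3,:3].T+T[:3,3]; W[d==0]=np.nan
    return im,d,W,m
E
python3 - <<'E'
from h import *
for n in('side','top'):
    im,d,W,m=cloud(n); print({k:np.round(v,3).tolist() for k,v in m.items()})
    cv2.imwrite(f'pics/{n}0.png',im[...,::-1]); np.savez(f'{n}0.npz',im=im,W=W)
s=robot.get_state(); print({k:np.round(v,3).tolist() for k,v in s.items()})
E
```

```text
pics
{'fx': 488.396, 'fy': 488.396, 'cx': 312.441, 'cy': 250.566, 'pose': [[-0.949, 0.19, -0.25, 0.324], [-0.313, -0.624, 0.716, 0.588], [-0.02, 0.758, 0.652, 0.645], [0.0, 0.0, 0.0, 1.0]]}
{'fx': 601.319, 'fy': 601.319, 'cx': 307.777, 'cy': 248.235, 'pose': [[0.011, 0.98, -0.199, 0.333], [-1.0, 0.011, 0.0, -0.034], [0.002, 0.199, 0.98, 1.126], [0.0, 0.0, 0.0, 1.0]]}
{'time_s': 0.1, 'qpos': [-1.344, 0.333, -0.065, 1.461, 0.022, 1.35, -0.088], 'qd': [0.0, -0.002, 0.0, -0.003, 0.001, 0.0, -0.001], 'joint_efforts': [0.002, -62.675, 0.049, -39.242, 0.016, 0.007, -0.0], 'tcp_pos': [0.154, 0.605, 0.242], 'tcp_rot': [[-0.969, 0.247, -0.0], [0.247, 0.969, -0.001], [-0.0, -0.001, -1.0]], 'wrist_force': [1.009, -0.313, 0.181], 'moment': [0.024, 0.009, 0.053], 'grasp_force': 0.0, 'width': 0.998}
```

View pics/top0.png

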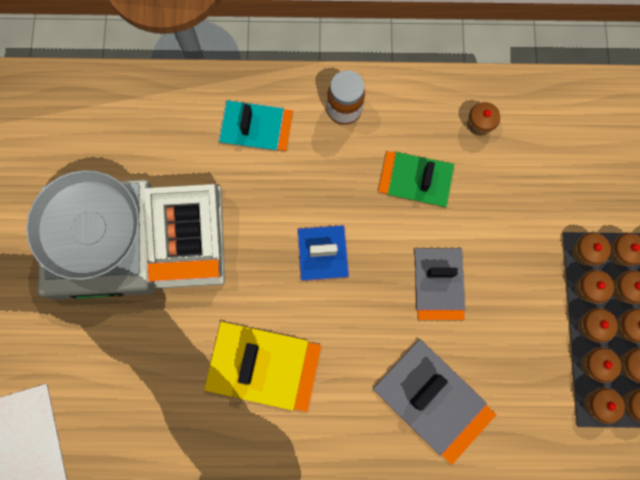

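View pics/side0.png

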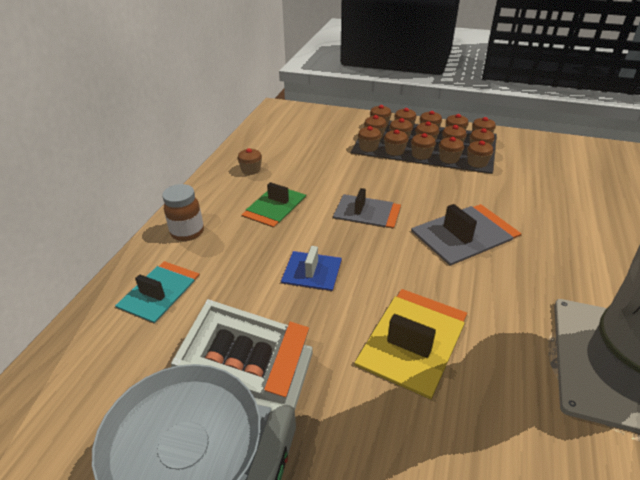

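Top view: two grey covers have an orange lip, a small one at (440,283) and a large one at (435,400). The green (418,178), turquoise (255,125) and yellow (262,365) ones are excluded. The small grey one fits, being the smaller of its colour. I'll confirm its size and crop it, and measure the bay at (182,235).

```bash
cat > m1.py <<'E'
from h import *
z=np.load('top0.npz'); im,W=z['im'],z['W']; hsv=cv2.cvtColor(im,cv2.COLOR_RGB2HSV)
org=cv2.inRange(hsv,(5,200,150),(16,255,255))>0
def box(c0,r0,c1,r1):
    b=np.zeros((480,640),bool); b[r0:r1,c0:c1]=1; return b
def rep(name,m):
    P=W[m]; P=P[~np.isnan(P[:,0])]
    (c,s,a)=cv2.minAreaRect(P[:,:2].astype(np.float32)); print(name,len(P),np.round(np.r_[c,s],4),round(a,1),'z',np.round(np.percentile(P[:,2],[3,50,97]),4),'med',np.round(np.median(P,0),4)); return P
for nm,b in(('small',box(405,238,475,330)),('big',box(365,330,505,470))):
    rep(nm+' lip',org&b)
    g=b&(hsv[...,1]<70)&(hsv[...,2]>60)
    rep(nm+' plate',g&(abs(W[...,2])<.012)); rep(nm+' rib',b&(W[...,2]>.035)); rep(nm+' all',b&((org)|g)&(W[...,2]<.012))
rep('spare',(W[...,2]>.036)&box(290,220,355,285))
P=rep('ledge',org&box(140,250,225,285))
def plane(P):
    c=P.mean(0); n=np.linalg.svd(P-c)[2][2]; n*=np.sign(n[2]); r=(P-c)@n; k=abs(r)<.003; c=P[k].mean(0); n=np.linalg.svd(P[k]-c)[2][2]; n*=np.sign(n[2]); return c,n
c,n=plane(P); print('ledge plane',c,n,np.degrees(np.arccos(n[2])))
np.savez('led.npz',P=P)
# rim/bay profile
for r in range(180,290,6): print(r,np.round(W[r,[150,157,160,182,205,212,216]],3)[:, [0,2]].tolist())
for cc in range(138,226,4): print(cc,np.round(W[225,cc],3))
cv2.imwrite('pics/crop1.png',cv2.resize(im[230:330,395:485,::-1],None,fx=6,fy=6,interpolation=cv2.INTER_CUBIC))
E
python3 m1.py
```

```text
small lip 412 [ 0.4374 -0.2832  0.0155  0.0854] 0.7 z [-0.0007  0.0036  0.0072] med [ 0.4373 -0.2839  0.0036]
small plate 2520 [ 0.5074 -0.2829  0.117   0.0911] 1.4 z [0.0012 0.0053 0.0095] med [ 0.4993 -0.2817  0.0053]
small rib 222 [ 0.5133 -0.2821  0.0133  0.0517] 0.6 z [0.0376 0.0428 0.0472] med [ 0.5133 -0.2817  0.0428]
small all 2932 [ 0.498  -0.283   0.1367  0.0905] 0.8 z [0.0005 0.0051 0.0094] med [ 0.4911 -0.2819  0.0051]
big lip 915 [ 0.2245 -0.3266  0.0251  0.1207] 45.7 z [0.0009 0.0049 0.0086] med [ 0.2247 -0.3264  0.0049]
big plate 5680 [ 0.2918 -0.2577  0.1642  0.1285] 46.0 z [0.0037 0.0077 0.0112] med [ 0.2881 -0.258   0.0077]
big rib 574 [ 0.2988 -0.2481  0.0204  0.0701] 45.9 z [0.0388 0.0608 0.0649] med [ 0.2992 -0.2462  0.0608]
big all 6595 [ 0.2824 -0.2673  0.1911  0.1285] 46.0 z [0.0027 0.0074 0.011 ] med [ 0.2777 -0.2689  0.0074]
spare 214 [ 0.553  -0.0624  0.0147  0.0488] 5.6 z [0.0386 0.0435 0.0472] med [ 0.5525 -0.0624  0.0435]
ledge 1139 [0.5068 0.1876 0.03   0.1238] 4.5 z [0.063  0.0678 0.0725] med [0.5067 0.1876 0.0678]
ledge plane [0.50666071 0.18835569 0.
[... 2105 characters left out ...]
, 0.018], [0.492, 0.019], [0.493, 0.015], [0.494, 0.01]]
288 [[0.478, 0.036], [0.482, 0.003], [0.482, 0.003], [0.483, -0.002], [0.484, 0.0], [0.484, -0.0], [0.484, -0.002]]
138 [0.59  0.275 0.061]
142 [0.591 0.27  0.055]
146 [0.587 0.257 0.073]
150 [0.586 0.249 0.075]
154 [0.59  0.246 0.062]
158 [0.59  0.238 0.062]
162 [0.59  0.232 0.06 ]
166 [0.593 0.227 0.048]
170 [0.591 0.217 0.059]
174 [0.591 0.21  0.059]
178 [0.591 0.203 0.059]
182 [0.592 0.196 0.055]
186 [0.592 0.189 0.056]
190 [0.592 0.181 0.056]
194 [0.592 0.174 0.056]
198 [0.591 0.166 0.06 ]
202 [0.59  0.158 0.064]
206 [0.591 0.151 0.061]
210 [0.591 0.144 0.061]
214 [0.588 0.135 0.074]
218 [0.594 0.131 0.048]
222 [0.604 0.13  0.008]
```

View pics/crop1.png

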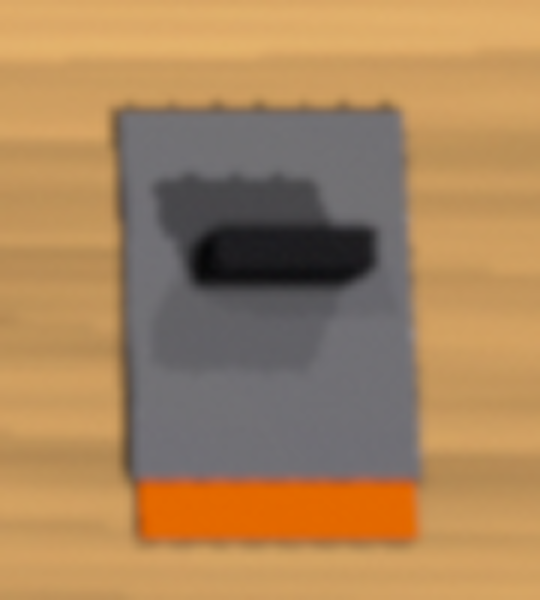

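Crop: a single grey plate with a black rib (~285,255 in the crop) and an orange lip at the bottom (~280,508). It measures 135x90 with a 13x51 rib, so it is the right one; the other grey is 191x128. Next is the bay frame.

```bash
cat > m2.py <<'E'
from h import *
def ray(m,uv):
    T=np.array(m['pose']); uv=np.atleast_2d(uv).astype(float)
    d=np.c_[(uv[:,0]-m['cx'])/m['fx'],-(uv[:,1]-m['cy'])/m['fy'],-np.ones(len(uv))]@T[:3,:3].T
    return T[:3,3],d
def hit(m,uv,c,n):
    o,d=ray(m,uv); return o+d*(((c-o)@n)/(d@n))[:,None]
if __name__=='__main__':
    c=np.array([.50666,.18836,.06794]); n=np.array([-.2079,-.0153,.978]); n/=np.linalg.norm(n)
    for nm,b in(('top',(140,250,225,290)),('side',(255,315,312,400))):
        z=np.load(nm+'0.npz'); im,W=z['im'],z['W']; hsv=cv2.cvtColor(im,cv2.COLOR_RGB2HSV)
        org=cv2.inRange(hsv,(5,200,130),(16,255,255)); k=np.zeros_like(org); k[b[1]:b[3],b[0]:b[2]]=1
        cn=max(cv2.findContours(org*k,0,2)[0],key=cv2.contourArea)[:,0]
        m=robot.camera_model(nm); Q=hit(m,cn,c,n)
        P=W[(org*k)>0];P=P[~np.isnan(P[:,0])]; print(nm,'plane resid of depth',np.median((P-c)@n))
        yaw=np.radians(4.2); ux=np.array([np.cos(yaw),np.sin(yaw)]); uy=np.array([-ux[1],ux[0]])
        r=cv2.minAreaRect(Q[:,:2].astype(np.float32)); print(r)
        a=(Q[:,:2]-c[:2])@ux; l=(Q[:,:2]-c[:2])@uy
        f=(a>np.percentile(a,50))&(abs(l)<.045)&(a>a.max()-.008); pf=np.polyfit(l[f],a[f],1); print('free edge a(l)=',pf,'l range',l.min(),l.max(),'a range',a.min(),a.max())
        lm=(l.min()+l.max())/2; E=c[:2]+ux*np.polyval(pf,lm)+uy*lm; print('edge mid',E)
        z0=c[2]-((E-c[:2])@n[:2])/n[2]; print('mouth',np.r_[E,z0]-.022*n)
    z=np.load('top0.npz'); im,W=z['im'],z['W']
    for rr in (200,215,230,245): print(rr,[(cc,im[rr,cc].tolist()) for cc in list(range(144,166,2))+list(range(200,226,2))] if rr==230 else '')
    print([(r,im[r,182].tolist()) for r in range(182,206,2)])
E
python3 m2.py
```

```text
top plane resid of depth 5.5587739836282584e-05
((0.5067354440689087, 0.18733569979667664), (0.028990035876631737, 0.12325415015220642), 4.375211715698242)
free edge a(l)= [0.00258624 0.01338961] l range -0.06268289344709316 0.060631868677843787 a range -0.014655770557918012 0.01436732742348621
edge mid [0.52008611 0.18831768]
mouth [0.52466005 0.18865429 0.04927678]
side plane resid of depth -0.0002690919496934727
((0.5227847695350647, 0.14584879577159882), (0.0, 0.0), 0.0)Traceback (most recent call last):
  File "m2.py", line 19, in <module>
    f=(a>np.percentile(a,50))&(abs(l)<.045)&(a>a.max()-.008); pf=np.polyfit(l[f],a[f],1); print('free edge a(l)=',pf,'l range',l.min(),l.max(),'a range',a.min(),a.max())
                                                                 ~~~~~~~~~~^^^^^^^^^^^^^
    raise TypeError("expected non-empty vector for x")
TypeError: expected non-empty vector for x
```

```bash
python3 - <<'E'
import cv2
im=cv2.imread('pics/top0.png')[175:300,130:235]; cv2.imwrite('pics/bay.png',cv2.resize(im,None,fx=4.5,fy=4.5,interpolation=cv2.INTER_NEAREST))
E
```

```text
(no output)
```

View pics/bay.png

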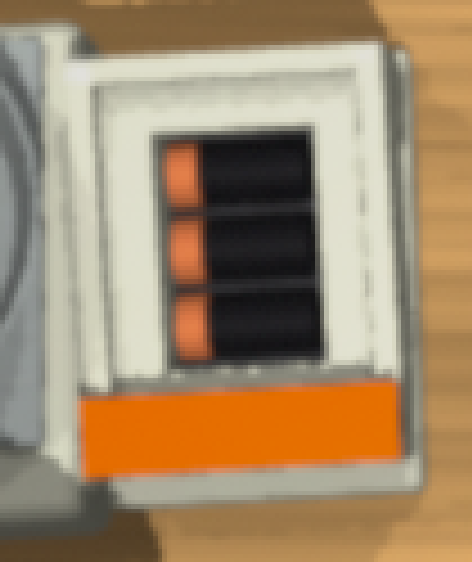

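Call:
send_rows(
  steps=[
    {"travel": [0,0,-1.3],"turn": -1,"jaw": 1},
    {"travel": [0,0,-1.5],"turn": -2,"jaw": 1},
    {"travel": [0,0,-1.5],"turn": -3.06,"jaw": 1},
    {"travel": [0,0,-1.5],"turn": -3.06,"jaw": 1},
  ],
)

```text
time_s: 0.43
tcp_pos: [0.1546, 0.6057, 0.2877]
tcp_rot: [[-1.0, -0.022, 0.0], [-0.022, 1.0, 0.001], [-0.0, 0.001, -1.0]]
wrist_force: [0.9, -0.2, 0.1]
width: 1.0
grasp_force: 0.0
```

Call:
send_rows(
  steps=[
    {"travel": [-11.2,-15.5,0]},
    {"travel": [-11.2,-15.5,0]},
    {"travel": [-11.2,-15.5,0]},
    {"travel": [-11.2,-15.5,0]},
    {"travel": [-11.2,-15.5,0]},
    {"travel": [-11.2,-15.5,0]},
    {"travel": [-11.2,-15.5,0]},
    {"travel": [-11.2,-15.5,0]},
    {"travel": [-11.2,-15.5,0]},
    {"travel": [-11.2,-15.5,0]},
    {"travel": [-11.2,-15.5,0]},
    {"travel": [-11.2,-15.5,0]},
    {"travel": [-11.2,-15.5,0]},
    {"travel": [-11.2,-15.5,0]},
    {"travel": [-11.2,-15.5,0]},
  ],
)

```text
$.steps[0]: bad value
```

Call:
send_rows(
  steps=[
    {"travel": [-11.2,-15.5,0],"turn": 0,"jaw": 1},
    {"travel": [-11.2,-15.5,0],"turn": 0,"jaw": 1},
    {"travel": [-11.2,-15.5,0],"turn": 0,"jaw": 1},
    {"travel": [-11.2,-15.5,0],"turn": 0,"jaw": 1},
    {"travel": [-11.2,-15.5,0],"turn": 0,"jaw": 1},
    {"travel": [-11.2,-15.5,0],"turn": 0,"jaw": 1},
    {"travel": [-11.2,-15.5,0],"turn": 0,"jaw": 1},
    {"travel": [-11.2,-15.5,0],"turn": 0,"jaw": 1},
    {"travel": [-11.2,-15.5,0],"turn": 0,"jaw": 1},
    {"travel": [-11.2,-15.5,0],"turn": 0,"jaw": 1},
    {"travel": [-11.2,-15.5,0],"turn": 0,"jaw": 1},
    {"travel": [-11.2,-15.5,0],"turn": 0,"jaw": 1},
    {"travel": [-11.2,-15.5,0],"turn": 0,"jaw": 1},
    {"travel": [-11.2,-15.5,0],"turn": 0,"jaw": 1},
  ],
)

```text
time_s: 1.6
tcp_pos: [0.4996, 0.1429, 0.2868]
tcp_rot: [[-1.0, -0.011, -0.0], [-0.011, 1.0, -0.001], [0.0, -0.001, -1.0]]
wrist_force: [0.4, 0.3, -0.3]
width: 0.998
grasp_force: 0.0
```

Call:
send_rows(
  steps=[
    {"travel": [-0.34,-14.2,6.0],"turn": 0,"jaw": 1},
    {"travel": [-0.34,-14.2,6.0],"turn": 0,"jaw": 1},
    {"travel": [-0.34,-14.2,6.0],"turn": 0,"jaw": 1},
    {"travel": [-0.34,-14.2,6.0],"turn": 0,"jaw": 1},
    {"travel": [-0.34,-14.2,6.0],"turn": 0,"jaw": 1},
    {"travel": [-0.34,-14.2,6.0],"turn": 0,"jaw": 1},
    {"travel": [-0.34,-14.2,6.0],"turn": 0,"jaw": 1},
    {"travel": [-0.34,-14.2,6.0],"turn": 0,"jaw": 1},
    {"travel": [-0.34,-14.2,6.0],"turn": 0,"jaw": 1},
    {"travel": [-0.34,-14.2,6.0],"turn": 0,"jaw": 1},
    {"travel": [-0.34,-14.2,6.0],"turn": 0,"jaw": 1},
    {"travel": [-0.34,-14.2,6.0],"turn": 0,"jaw": 1},
    {"travel": [-0.34,-14.2,6.0],"turn": 0,"jaw": 1},
    {"travel": [-0.34,-14.2,6.0],"turn": 0,"jaw": 1},
  ],
)

```text
time_s: 2.77
tcp_pos: [0.5156, -0.2788, 0.1066]
tcp_rot: [[-1.0, -0.015, -0.001], [-0.015, 1.0, 0.001], [0.001, 0.001, -1.0]]
wrist_force: [0.4, 0.7, -0.2]
width: 1.001
grasp_force: 0.0
```

```bash
python3 - <<'E'
from h import *
s=robot.get_state(); print(np.round(s['tcp_pos'],4),np.round(s['tcp_rot'],3).tolist(),s['width'])
im,d,W,m=cloud('wrist'); print(np.round(m['pose'],3).tolist())
cv2.imwrite('pics/w1.png',im[...,::-1])
k=(W[...,2]>.035)&(W[...,2]<.055)&(im.max(2)<70); P=W[k]; print(len(P),cv2.minAreaRect(P[:,:2].astype(np.float32)),np.median(P,0))
E
```

```text
[ 0.5156 -0.2788  0.1066] [[-1.0, -0.015, -0.001], [-0.015, 1.0, 0.001], [0.001, 0.001, -1.0]] 1.0009243316506176
[[-0.014, -0.964, -0.266, 0.449], [1.0, -0.014, -0.005, -0.28], [0.001, -0.266, 0.964, 0.238], [0.0, 0.0, 0.0, 1.0]]
3044 ((0.5155053734779358, -0.28467226028442383), (0.014452431350946426, 0.049939174205064774), 0.8001860976219177) [ 0.51415364 -0.2845218   0.04341924]
```

View pics/w1.png

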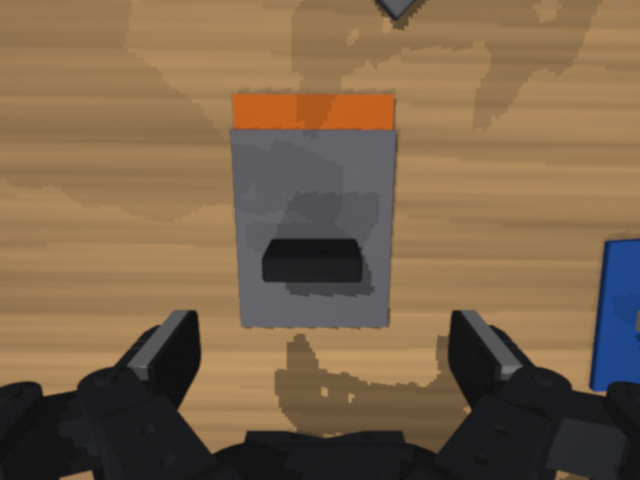

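The wrist view shows the cover centred at (313,210), rib at (312,260), lip at top, and finger tips at (190,312) and (460,312) straddling the rib. Now I check where the open finger tips stand relative to the TCP.

```bash
python3 - <<'E'
from h import *
im,d,W,m=cloud('wrist'); t=np.array(robot.get_state()['tcp_pos'])
for b in((130,305,202,380),(448,305,520,380)):
    P=W[b[1]:b[3],b[0]:b[2]].reshape(-1,3); P=P[P[:,2]>.06]-t; i=P[:,2].argsort()[:40]
    print(len(P),np.round(np.percentile(P[:,2],[1,5,20,50,90]),4),np.round(np.median(P[i],0),4), np.round([P.min(0),P.max(0)],3).tolist())
E
```

```text
4045 [0.0025 0.0053 0.0115 0.0219 0.0379] [ 0.0015 -0.0429  0.002 ] [[-0.011, -0.057, 0.001], [0.013, -0.042, 0.047]]
4044 [0.0026 0.0053 0.0116 0.0219 0.0379] [-0.0012  0.0426  0.002 ] [[-0.013, 0.042, 0.0], [0.011, 0.056, 0.047]]
```

Call:
send_rows(
  squeeze=20,
  steps=[
    {"travel": [0.05,-0.15,1.0],"turn": 0,"jaw": 1},
    {"travel": [0.05,-0.15,2.0],"turn": 0,"jaw": 1},
    {"travel": [0.05,-0.15,2.6],"turn": 0,"jaw": 1},
    {"travel": [0.05,-0.15,2.9],"turn": 0,"jaw": 1},
    {"travel": [0.05,-0.15,2.95],"turn": 0,"jaw": 1},
    {"travel": [0.05,-0.15,2.95],"turn": 0,"jaw": 1},
    {"travel": [0.05,-0.15,2.95],"turn": 0,"jaw": 0},
    {"travel": [0.05,-0.15,2.95],"turn": 0,"jaw": -0.2},
    {"travel": [0.05,-0.15,2.95],"turn": 0,"jaw": -0.5},
    {"travel": [0.05,-0.15,2.95],"turn": 0,"jaw": -1},
    {"travel": [0.05,-0.15,2.95],"turn": 0,"jaw": -1},
    {"travel": [0.05,-0.15,2.95],"turn": 0,"jaw": -1},
    {"travel": [0.05,-0.15,2.95],"turn": 0,"jaw": -1},
  ],
)

```text
time_s: 3.95
tcp_pos: [0.5153, -0.284, 0.0199]
tcp_rot: [[-1.0, -0.017, 0.002], [-0.017, 1.0, -0.0], [-0.002, -0.0, -1.0]]
wrist_force: [-1.0, 1.2, 7.7]
width: 0.582
grasp_force: 21.7
```

Call:
send_rows(
  steps=[
    {"travel": [0,0,-0.5],"turn": 0,"jaw": -1},
    {"travel": [0,0,-1.2],"turn": 0,"jaw": -1},
    {"travel": [0,0,-2.2],"turn": 0,"jaw": -1},
    {"travel": [0,0,-3.2],"turn": 0,"jaw": -1},
    {"travel": [0,0,-4],"turn": 0,"jaw": -1},
    {"travel": [0,0,-4],"turn": 0,"jaw": -1},
    {"travel": [0,0,-4],"turn": 0,"jaw": -1},
  ],
)

```text
time_s: 4.53
tcp_pos: [0.5153, -0.2841, 0.1401]
tcp_rot: [[-1.0, -0.017, 0.003], [-0.017, 1.0, -0.0], [-0.003, -0.0, -1.0]]
wrist_force: [-0.4, 0.4, -1.4]
width: 0.584
grasp_force: 21.5
```

```bash
cat > tilt.py <<'E'
from h import *
import sys
s=robot.get_state(); t=np.array(s['tcp_pos'])
im,d,W,m=cloud('wrist'); hsv=cv2.cvtColor(im,cv2.COLOR_RGB2HSV)
print('tcp',np.round(t,4),'F',np.round(s['wrist_force'],1),'w',round(s['width'],3),'gf',round(s['grasp_force'],1))
rel=W-t
near=(abs(rel[...,0])<.16)&(abs(rel[...,1])<.06)&(rel[...,2]>-.09)&(W[...,2]>.02)
lip=cv2.inRange(hsv,(5,180,90),(16,255,255))>0
lip&=near
plate=near&(hsv[...,1]<60)&(im.max(2)>50)&(im.max(2)<180)&(rel[...,2]<-.005)&(rel[...,0]<-.011)&(rel[...,0]>-.075)
for nm,k in(('lip',lip),('plate',plate)):
    P=W[k]
    if len(P)<50: print(nm,len(P)); continue
    c=np.median(P,0); P=P[np.linalg.norm(P-c,axis=1)<.07]; c=P.mean(0); n=np.linalg.svd(P-c)[2][2]; n*=np.sign(n[2])
    q=np.abs((P-c)@n)<.003; c=P[q].mean(0); n=np.linalg.svd(P[q]-c)[2][2]; n*=np.sign(n[2])
    print(nm,len(P),np.round(c-t,4),'n',np.round(n,3),'pitch(lip down +)',round(np.degrees(np.arctan2(-n[0],n[2])),1),'roll',round(np.degrees(np.arcsin(n[1])),1),'minx',np.round(np.percentile(P[:,0],1),4))
    if nm=='lip':
        (cc,sz,a)=cv2.minAreaRect(P[:,:2].astype(np.float32)); print('  rect',np.round(cc,4),np.round(sz,4),round(a,1))
        far=P[P[:,0]<np.percentile(P[:,0],6)]; print('  lip end top (med)',np.round(np.median(far,0),4), 'y range',np.round(np.percentile(P[:,1],[1,99]),4))
cv2.imwrite(f'pics/{sys.argv[1]}.png',im[...,::-1])
E
python3 tilt.py w2
```

```text
tcp [ 0.5153 -0.2841  0.1401] F [-0.4  0.4 -1.4] w 0.584 gf 21.5
lip 14221 [-0.0759 -0.0014 -0.0165] n [-0.004  0.001  1.   ] pitch(lip down +) 0.2 roll 0.0 minx 0.4306
  rect [ 0.4394 -0.2853] [0.0177 0.0864] 1.0
  lip end top (med) [ 0.4311 -0.2723  0.1235] y range [-0.3273 -0.2434]Traceback (most recent call last):
  File "tilt.py", line 14, in <module>
    c=np.median(P,0); P=P[np.linalg.norm(P-c,axis=1)<.07]; c=P.mean(0); n=np.linalg.svd(P-c)[2][2]; n*=np.sign(n[2])
                                                                          ~~~~~~~~~~~~~^^^^^
    u, s, vh = gufunc(a, signature=signature)
               ~~~~~~^^^^^^^^^^^^^^^^^^^^^^^^
numpy._core._exceptions._ArrayMemoryError: Unable to allocate 11.2 GiB for an array with shape (38780, 38780) and data type float64
```

```bash
sed -i 's/svd(P-c)\[2\]/svd(P-c,full_matrices=False)[2]/; s/svd(P\[q\]-c)\[2\]/svd(P[q]-c,full_matrices=False)[2]/' tilt.py
python3 tilt.py w2; python3 - <<'E'
import numpy as np,cv2
z=np.load('top0.npz');W=z['W']
b=np.zeros((480,640),bool); b[165:290,22:146]=1
k=b&(W[...,2]>.103)&(W[...,2]<.125); P=W[k]; print(len(P),np.percentile(P[:,2],[1,50,99]))
h=cv2.convexHull(P[:,:2].astype(np.float32))[:,0]; print(cv2.minEnclosingCircle(h)); print(P[P[:,0].argsort()[:30]].round(3)[::5])
z=np.load('side0.npz');W=z['W']
k=(W[...,2]>.103)&(W[...,2]<.125)&(W[...,1]>.24)&(W[...,1]<.46)&(W[...,0]>.4)&(W[...,0]<.75); P=W[k]; print(len(P),np.percentile(P[:,2],[1,50,99]),cv2.minEnclosingCircle(P[:,:2].astype(np.float32)),P[:,0].min())
E
```

```text
tcp [ 0.5146 -0.2836  0.1387] F [-0.2 -0.4 -0.6] w 0.584 gf 21.4
lip 14219 [-0.0759 -0.0013 -0.0163] n [-0.003 -0.001  1.   ] pitch(lip down +) 0.2 roll -0.1 minx 0.4299
  rect [ 0.4387 -0.2849] [0.0177 0.0861] 1.0
  lip end top (med) [ 0.4304 -0.2714  0.1224] y range [-0.3268 -0.2429]
plate 38806 [-0.0402 -0.0004 -0.0144] n [ 0.    -0.001  1.   ] pitch(lip down +) -0.0 roll -0.1 minx 0.4484
1148 [0.10307953 0.10721653 0.11200103]
((0.5799456238746643, 0.3589915633201599), 0.09842570126056671)
[[0.482 0.356 0.111]
 [0.483 0.352 0.105]
 [0.484 0.364 0.109]
 [0.484 0.363 0.109]
 [0.484 0.372 0.107]
 [0.484 0.349 0.108]]
1874 [0.10311786 0.10712398 0.11053189] ((0.5799552798271179, 0.35702455043792725), 0.09794837236404419) 0.48221868301594184
```

View pics/w2.png

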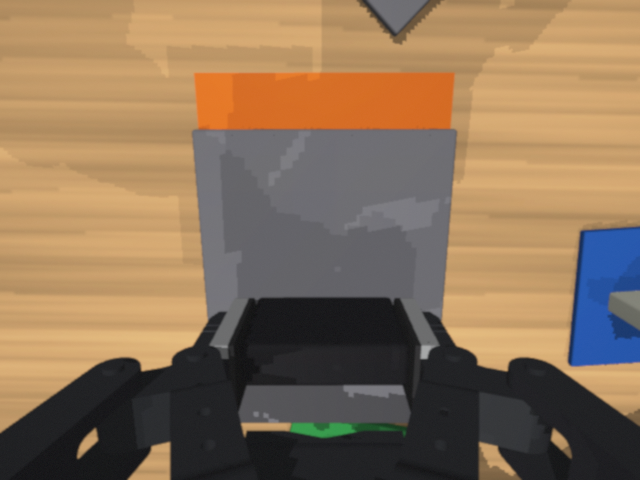

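Held level, cover at (323,250), centred between the pads. Pad friction holds the pitch, and I can't tilt the tool. I'll tilt the cover about the pads by resting its top edge on the pan's rim (fixed, z≈0.109, front point (0.482,0.358)) and lowering.

Call:
send_rows(
  steps=[
    {"travel": [0,0,-1.2],"turn": 0,"jaw": -1},
    {"travel": [0.1,1,-1.8],"turn": 0,"jaw": -1},
    {"travel": [0.2,2.2,-1.8],"turn": 0,"jaw": -1},
    {"travel": [0.3,3.5,-1.8],"turn": 0,"jaw": -1},
    {"travel": [0.5,4.8,-1.8],"turn": 0,"jaw": -1},
    {"travel": [0.6,6.1,-1.8],"turn": 0,"jaw": -1},
    {"travel": [0.8,7.4,-1.8],"turn": 0,"jaw": -1},
    {"travel": [0.9,8.7,-1.8],"turn": 0,"jaw": -1},
    {"travel": [1.0,10,-1.8],"turn": 0,"jaw": -1},
    {"travel": [1.2,11.3,-1.8],"turn": 0,"jaw": -1},
    {"travel": [1.3,12.6,-1.8],"turn": 0,"jaw": -1},
    {"travel": [1.5,13.9,-1.8],"turn": 0,"jaw": -1},
    {"travel": [1.6,15.2,-1.8],"turn": 0,"jaw": -1},
    {"travel": [1.8,16.5,-1.8],"turn": 0,"jaw": -1},
    {"travel": [2.0,17.8,-1.8],"turn": 0,"jaw": -1},
    {"travel": [2.1,19.1,-1.8],"turn": 0,"jaw": -1},
    {"travel": [2.2,20.4,-1.8],"turn": 0,"jaw": -1},
    {"travel": [2.24,21.4,-1.8],"turn": 0,"jaw": -1},
    {"travel": [2.24,21.4,-1.8],"turn": 0,"jaw": -1},
    {"travel": [2.24,21.4,-1.8],"turn": 0,"jaw": -1},
  ],
)

```text
time_s: 6.3
tcp_pos: [0.4349, 0.3582, 0.1908]
tcp_rot: [[-1.0, -0.021, -0.002], [-0.021, 1.0, -0.002], [0.002, -0.002, -1.0]]
wrist_force: [0.3, -0.8, -1.0]
width: 0.583
grasp_force: 21.8
```

Call:
send_rows(
  steps=[
    {"travel": [-0.12,0,0.8],"turn": 0,"jaw": -1},
    {"travel": [-0.12,0,1.5],"turn": 0,"jaw": -1},
    {"travel": [-0.12,0,1.8],"turn": 0,"jaw": -1},
    {"travel": [-0.12,0,1.95],"turn": 0,"jaw": -1},
    {"travel": [-0.12,0,2.05],"turn": 0,"jaw": -1},
    {"travel": [-0.12,0,2.15],"turn": 0,"jaw": -1},
    {"travel": [-0.12,0,2.25],"turn": 0,"jaw": -1},
    {"travel": [-0.12,0,2.35],"turn": 0,"jaw": -1},
  ],
)

```text
time_s: 6.97
tcp_pos: [0.4398, 0.3578, 0.1239]
tcp_rot: [[-1.0, -0.018, 0.0], [-0.018, 1.0, 0.002], [-0.0, 0.002, -1.0]]
wrist_force: [-7.0, -1.2, 9.4]
width: 0.583
grasp_force: 23.5
```

```bash
python3 tilt.py w3
```

```text
tcp [0.4398 0.3578 0.1239] F [-7.  -1.2  9.4] w 0.583 gf 23.5
lip 12511 [-0.0737 -0.0008 -0.023 ] n [-0.101 -0.003  0.995] pitch(lip down +) 5.8 roll -0.2 minx 0.3575
  rect [0.3661 0.3569] [0.0174 0.0862] 0.9
  lip end top (med) [0.358  0.3697 0.1001] y range [0.315  0.3988]
plate 36283 [-0.0385 -0.0003 -0.0175] n [-0.098 -0.004  0.995] pitch(lip down +) 5.7 roll -0.2 minx 0.3759
```

Call:
send_rows(
  steps=[
    {"travel": [0,0,0.1],"turn": 0,"jaw": -1},
    {"travel": [0,0,0.2],"turn": 0,"jaw": -1},
    {"travel": [0,0,0.3],"turn": 0,"jaw": -1},
    {"travel": [0,0,0.4],"turn": 0,"jaw": -1},
    {"travel": [0,0,0.4],"turn": 0,"jaw": -1},
  ],
)

```text
time_s: 7.43
tcp_pos: [0.439, 0.3581, 0.1113]
tcp_rot: [[-1.0, -0.019, -0.001], [-0.019, 1.0, 0.002], [0.001, 0.002, -1.0]]
wrist_force: [-5.8, -1.0, 4.3]
width: 0.583
grasp_force: 22.7
```

```bash
python3 tilt.py w4
```

```text
tcp [0.439  0.3581 0.1113] F [-5.8 -1.   4.3] w 0.583 gf 22.7
lip 9305 [-0.066  -0.001  -0.0386] n [-0.343 -0.009  0.939] pitch(lip down +) 20.1 roll -0.5 minx 0.3647
  rect [0.3729 0.3571] [0.0161 0.086 ] 1.0
  lip end top (med) [0.3652 0.3717 0.0701] y range [0.3152 0.399 ]
plate 29881 [-0.034  -0.0002 -0.0249] n [-0.34  -0.009  0.94 ] pitch(lip down +) 19.9 roll -0.5 minx 0.3818
```

Call:
send_rows(
  steps=[
    {"travel": [0,0,0.1],"turn": 0,"jaw": -1},
    {"travel": [0,0,0.2],"turn": 0,"jaw": -1},
    {"travel": [0,0,0.26],"turn": 0,"jaw": -1},
    {"travel": [0,0,0.26],"turn": 0,"jaw": -1},
    {"travel": [0.1,0,-0.3],"turn": 0,"jaw": -1},
    {"travel": [0.2,0,-1.5],"turn": -0.3,"jaw": -1},
    {"travel": [0.2,0,-2.5],"turn": -0.6,"jaw": -1},
    {"travel": [0.2,0,-2.5],"turn": -0.65,"jaw": -1},
    {"travel": [0.2,0,-2.5],"turn": -0.65,"jaw": -1},
  ],
)

```text
time_s: 8.23
tcp_pos: [0.435, 0.3578, 0.188]
tcp_rot: [[-0.997, -0.074, 0.003], [-0.074, 0.997, 0.004], [-0.004, 0.004, -1.0]]
wrist_force: [1.1, -0.4, -2.4]
width: 0.582
grasp_force: 26.8
```

```bash
python3 tilt.py w5
```

```text
tcp [0.435  0.3578 0.188 ] F [ 1.1 -0.4 -2.4] w 0.582 gf 26.8
lip 7618 [-0.0593 -0.0044 -0.048 ] n [-0.485 -0.04   0.873] pitch(lip down +) 29.1 roll -2.3 minx 0.3666
  rect [0.3756 0.3536] [0.0149 0.0858] 4.2
  lip end top (med) [0.3676 0.3822 0.1367] y range [0.3118 0.3953]
plate 25326 [-0.0307 -0.0008 -0.03  ] n [-0.48  -0.039  0.876] pitch(lip down +) 28.7 roll -2.2 minx 0.3825
```

View pics/w5.png

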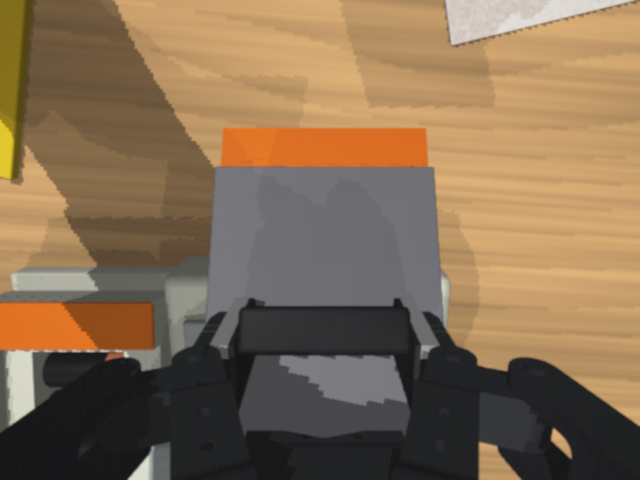

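Cover is now tilted 29° (17° off the face), lip at (325,147), yaw matched to the bay. I'll go above the bay and compare lip and ledge in the same view.

Call:
send_rows(
  steps=[
    {"travel": [-0.3,-0.3,-0.6],"turn": 0,"jaw": -1},
    {"travel": [-1.2,-1.2,-0.7],"turn": 0,"jaw": -1},
    {"travel": [-2.1,-2.2,-0.7],"turn": 0,"jaw": -1},
    {"travel": [-3.0,-3.2,-0.7],"turn": 0,"jaw": -1},
    {"travel": [-3.9,-4.2,-0.7],"turn": 0,"jaw": -1},
    {"travel": [-4.8,-5.1,-0.4],"turn": 0,"jaw": -1},
    {"travel": [-5.5,-5.84,0],"turn": 0,"jaw": -1},
    {"travel": [-5.5,-5.84,0.8],"turn": 0,"jaw": -1},
    {"travel": [-5.5,-5.84,0.8],"turn": 0,"jaw": -1},
    {"travel": [-5.5,-5.84,0.8],"turn": 0,"jaw": -1},
  ],
)

```text
time_s: 9.12
tcp_pos: [0.6101, 0.1942, 0.1592]
tcp_rot: [[-0.997, -0.073, -0.004], [-0.073, 0.997, -0.001], [0.004, -0.001, -1.0]]
wrist_force: [-0.4, 0.3, 0.2]
width: 0.584
grasp_force: 26.7
```

```bash
cat > rel.py <<'E'
from h import *
import sys
O=np.array([.5247,.1887,.0493]); y=np.radians(4.3); a=np.radians(12)
h=np.array([np.cos(y),np.sin(y),0]); bx=h*np.cos(a)+[0,0,np.sin(a)]; by=np.array([-np.sin(y),np.cos(y),0]); bz=np.cross(bx,by)
s=robot.get_state(); t=np.array(s['tcp_pos']); im,d,W,m=cloud(sys.argv[2] if len(sys.argv)>2 else 'wrist')
cv2.imwrite(f'pics/{sys.argv[1]}.png',im[...,::-1])
print('tcp',np.round(t,4),'rot',np.round(s['tcp_rot'][0],3),'F',np.round(s['wrist_force'],1))
hsv=cv2.cvtColor(im,cv2.COLOR_RGB2HSV); org=(cv2.inRange(hsv,(4,180,90),(16,255,255))).astype(np.uint8)
n,lab,st,_=cv2.connectedComponentsWithStats(org)
for i in range(1,n):
    if st[i,4]<800: continue
    P=W[lab==i]; P=P[~np.isnan(P[:,0])]; c=P.mean(0); q=np.linalg.norm(P-c,axis=1)<.08; P=P[q]
    nn=np.linalg.svd(P-P.mean(0),full_matrices=False)[2][2]; nn*=np.sign(nn[2])
    B=(P-O)@np.c_[bx,by,bz]
    print('orange',st[i].tolist(),'c-tcp',np.round(c-t,4),'pitch',round(np.degrees(np.arctan2(-nn@h,nn[2])),1),'bay x',np.round(np.percentile(B[:,0],[1,50,99])*1e3,1),'y',np.round(np.percentile(B[:,1],[1,99])*1e3,1),'z',np.round(np.percentile(B[:,2],[1,50,99])*1e3,1),np.round(cv2.minAreaRect(P[:,:2].astype(np.float32))[2],1))
g=(hsv[...,1]<60)&(im.max(2)>40)&(im.max(2)<190)&(np.abs((W-t)@by)<.04)&((W-t)@h>-.062)&((W-t)@h<-.013)&(W[...,2]<t[2]-.008)&(W[...,2]>t[2]-.055)
P=W[g]; c=P.mean(0); nn=np.linalg.svd(P-c,full_matrices=False)[2][2]; nn*=np.sign(nn[2])
r=(P-c)@nn; P=P[abs(r)<.003]; c=P.mean(0); nn=np.linalg.svd(P-c,full_matrices=False)[2][2]; nn*=np.sign(nn[2])
print('plate',len(P),'pitch',round(np.degrees(np.arctan2(-nn@h,nn[2])),1),'c bay mm',np.round((c-O)@np.c_[bx,by,bz]*1e3,1),'n bay',np.round(nn@np.c_[bx,by,bz],3))
# grip point estimate: from TCP in-plane
E
python3 rel.py w6
```

```text
tcp [0.6101 0.1942 0.1592] rot [-0.997 -0.073 -0.004] F [-0.4  0.3  0.2]
orange [197, 21, 254, 67, 16438] c-tcp [-0.1026 -0.0081 -0.0914] pitch 12.2 bay x [-28.4 -13.1   2.3] y [-62.2  59.7] z [20.2 21.7 23.2] 4.2
orange [223, 128, 204, 38, 7552] c-tcp [-0.0596 -0.0045 -0.0476] pitch 28.7 bay x [30.1 38.2 46.1] y [-42.3  40.7] z [52.5 55.6 58.7] 4.2
plate 21686 pitch 28.4 c bay mm [69.  -1.  66.7] n bay [-0.282  0.002  0.959]
```

View pics/w6.png

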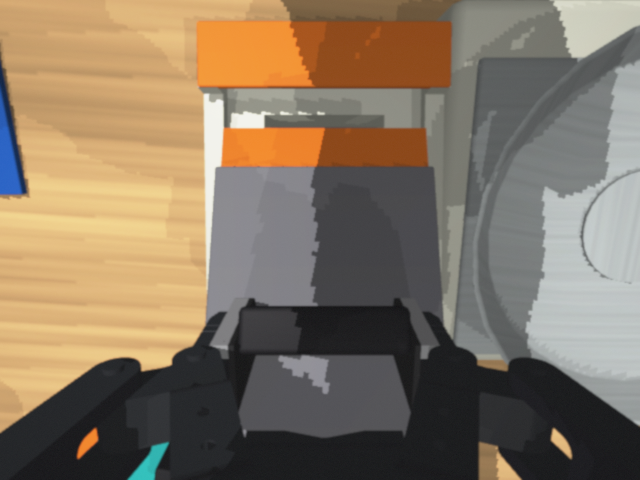

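Lip (325,147) and ledge (325,55) are centred within 0.5 mm. Lowering to the mouth.

Call:
send_rows(
  steps=[
    {"travel": [-0.17,0,0.5],"turn": 0,"jaw": -1},
    {"travel": [-0.17,0,0.9],"turn": 0,"jaw": -1},
    {"travel": [-0.17,0,1.2],"turn": 0,"jaw": -1},
    {"travel": [-0.17,0,1.4],"turn": 0,"jaw": -1},
    {"travel": [-0.17,0,1.43],"turn": 0,"jaw": -1},
    {"travel": [-0.17,0,1.43],"turn": 0,"jaw": -1},
  ],
)

```text
time_s: 9.67
tcp_pos: [0.6162, 0.1948, 0.118]
tcp_rot: [[-0.997, -0.074, -0.001], [-0.074, 0.997, -0.0], [0.001, -0.0, -1.0]]
wrist_force: [0.5, 0.3, -1.0]
width: 0.586
grasp_force: 26.8
```

```bash
python3 rel.py w7
```

```text
tcp [0.6162 0.1948 0.118 ] rot [-0.997 -0.074 -0.001] F [ 0.5  0.3 -1. ]
orange [164, 0, 318, 61, 18995] c-tcp [-0.1042 -0.0083 -0.0493] pitch 12.0 bay x [-19.8  -8.5   2.5] y [-62.2  59.7] z [20.1 21.7 23.2] 4.1
orange [222, 127, 205, 39, 7667] c-tcp [-0.0596 -0.0045 -0.0479] pitch 31.7 bay x [27.3 35.7 43.6] y [-42.2  40.9] z [10.4 13.8 16.8] 4.2
plate 21605 pitch 28.6 c bay mm [66.4 -0.7 25. ] n bay [-0.285  0.     0.959]
```

Call:
send_rows(
  steps=[
    {"travel": [0.2,0,0.05],"turn": 0,"jaw": -1},
    {"travel": [0.4,0,0.1],"turn": 0,"jaw": -1},
    {"travel": [0.6,0,0.15],"turn": 0,"jaw": -1},
    {"travel": [0.75,0,0.19],"turn": 0,"jaw": -1},
    {"travel": [0.9,0,0.23],"turn": 0,"jaw": -1},
    {"travel": [1.05,0,0.27],"turn": 0,"jaw": -1},
    {"travel": [1.2,0,0.3],"turn": 0,"jaw": -1},
    {"travel": [1.29,0,0.33],"turn": 0,"jaw": -1},
    {"travel": [1.29,0,0.33],"turn": 0,"jaw": -1},
    {"travel": [1.29,0,0.33],"turn": 0,"jaw": -1},
  ],
)

```text
time_s: 10.55
tcp_pos: [0.5779, 0.1919, 0.1086]
tcp_rot: [[-0.997, -0.074, 0.0], [-0.074, 0.997, 0.0], [-0.0, 0.0, -1.0]]
wrist_force: [-0.0, 0.1, -1.3]
width: 0.582
grasp_force: 26.8
```

```bash
python3 rel.py w8
```

```text
tcp [0.5779 0.1919 0.1086] rot [-0.997 -0.074  0.   ] F [-0.   0.1 -1.3]
orange [165, 78, 317, 88, 26779] c-tcp [-0.0698 -0.0058 -0.0409] pitch 9.2 bay x [-28.7 -12.6   3.6] y [-62.2  59.7] z [14.1 21.7 23.2] 4.2
plate 21596 pitch 28.6 c bay mm [26.9 -0.8 23.7] n bay [-0.286 -0.     0.958]
```

View pics/w8.png

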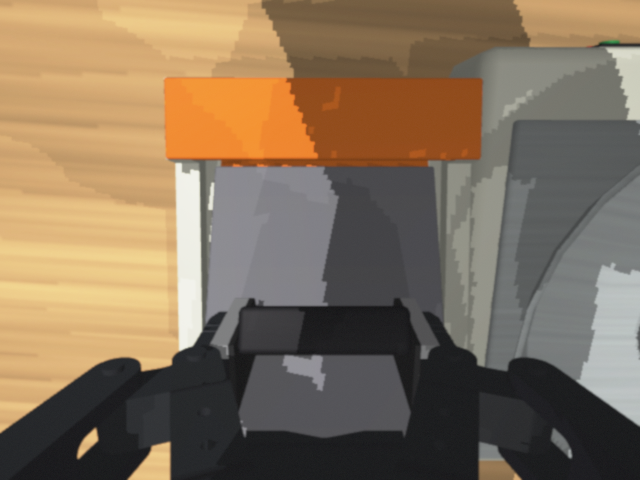

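Lip is hidden under the ledge (edge at row 160), centred, with no force. Now lowering the lip to the seat and swinging the first 8° along the arc about the lip.

Call:
send_rows(
  steps=[
    {"travel": [0.02,0,0.1],"turn": 0,"jaw": -1},
    {"travel": [0.04,0,0.2],"turn": 0,"jaw": -1},
    {"travel": [0.0,0,0.25],"turn": 0,"jaw": -1},
    {"travel": [-0.05,0,0.3],"turn": 0,"jaw": -1},
    {"travel": [-0.09,0,0.35],"turn": 0,"jaw": -1},
    {"travel": [-0.13,0,0.4],"turn": 0,"jaw": -1},
    {"travel": [-0.18,0,0.45],"turn": 0,"jaw": -1},
    {"travel": [-0.22,0,0.51],"turn": 0,"jaw": -1},
    {"travel": [-0.22,0,0.51],"turn": 0,"jaw": -1},
  ],
)

```text
time_s: 11.35
tcp_pos: [0.5848, 0.1924, 0.0929]
tcp_rot: [[-0.997, -0.074, 0.0], [-0.074, 0.997, 0.0], [-0.0, 0.0, -1.0]]
wrist_force: [-1.7, -0.1, 0.7]
width: 0.584
grasp_force: 24.4
```

```bash
python3 rel.py w9
```

```text
tcp [0.5848 0.1924 0.0929] rot [-0.997 -0.074  0.   ] F [-1.7 -0.1  0.7]
orange [146, 52, 354, 100, 33596] c-tcp [-0.0765 -0.0062 -0.0257] pitch 4.8 bay x [-28.6 -12.4   2.6] y [-62.1  59.7] z [ 5.6 21.7 23.2] 4.3
plate 25865 pitch 21.2 c bay mm [28.3 -0.8 12.4] n bay [-0.16   0.001  0.987]
```

Call:
send_rows(
  steps=[
    {"travel": [-0.03,0,0.05],"turn": 0,"jaw": -1},
    {"travel": [-0.06,0,0.09],"turn": 0,"jaw": -1},
    {"travel": [-0.09,0,0.14],"turn": 0,"jaw": -1},
    {"travel": [-0.13,0,0.19],"turn": 0,"jaw": -1},
    {"travel": [-0.16,0,0.24],"turn": 0,"jaw": -1},
    {"travel": [-0.19,0,0.29],"turn": 0,"jaw": -1},
    {"travel": [-0.22,0,0.34],"turn": 0,"jaw": -1},
    {"travel": [-0.22,0,0.34],"turn": 0,"jaw": -1},
  ],
)

```text
time_s: 12.07
tcp_pos: [0.5915, 0.1929, 0.0829]
tcp_rot: [[-0.997, -0.074, 0.001], [-0.074, 0.997, 0.0], [-0.001, 0.0, -1.0]]
wrist_force: [0.8, 0.1, 2.8]
width: 0.581
grasp_force: 24.5
```

```bash
cat >> rel.py <<'E'
# lip/plate boundary along plate mid columns: first grey pixel below orange
g2=(hsv[...,1]<60)&(im.max(2)>40)&(im.max(2)<200)
B=(W-O)@np.c_[bx,by,bz]; xs=[]
for c in range(250,400,10):
    r=np.where(org[:,c])[0]
    if len(r) and r.max()+4<480: xs.append(B[r.max()+3,c]*1e3)
print('first px past orange: bay',np.round(np.median(xs,0),1))
E
python3 rel.py w10
```

```text
tcp [0.5915 0.1929 0.0829] rot [-0.997 -0.074  0.001] F [0.8 0.1 2.8]
orange [131, 23, 384, 115, 40824] c-tcp [-0.0827 -0.0067 -0.0161] pitch -0.7 bay x [-28.6 -11.9   3.2] y [-62.1  59.7] z [ 3.5 21.7 23.2] 4.3
plate 29609 pitch 13.8 c bay mm [31.5 -0.9  7.1] n bay [-0.032  0.     0.999]
first px past orange: bay [ 5.1 -2.2  6. ]
```

View pics/w10.png

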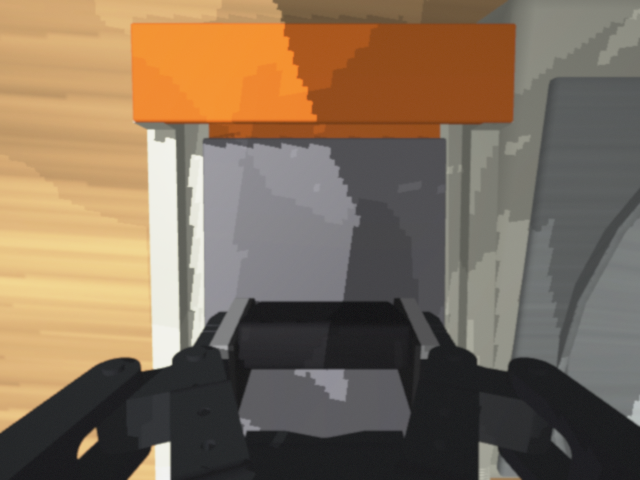

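φ = 1.8°. The cover is inside the rim, the lip boundary (325,138) is just outside the ledge, so the lip is ~15 mm under. I press the last bit, then look.

Call:
send_rows(
  steps=[
    {"travel": [-0.02,0,0.04],"turn": 0,"jaw": -1},
    {"travel": [-0.03,0,0.08],"turn": 0,"jaw": -1},
    {"travel": [-0.04,0,0.12],"turn": 0,"jaw": -1},
    {"travel": [-0.04,0,0.14],"turn": 0,"jaw": -1},
    {"travel": [-0.04,0,0.14],"turn": 0,"jaw": -1},
  ],
)

```text
time_s: 12.53
tcp_pos: [0.5925, 0.193, 0.0802]
tcp_rot: [[-0.997, -0.074, 0.0], [-0.074, 0.997, 0.001], [-0.0, 0.001, -1.0]]
wrist_force: [-4.5, -1.4, 15.7]
width: 0.584
grasp_force: 26.2
```

```bash
python3 rel.py w11
```

```text
tcp [0.5925 0.193  0.0802] rot [-0.997 -0.074  0.   ] F [-4.5 -1.4 15.7]
orange [127, 18, 392, 116, 42704] c-tcp [-0.0837 -0.0068 -0.0135] pitch -0.9 bay x [-28.7 -12.    3. ] y [-62.1  59.7] z [ 3.1 21.6 23.2] 4.2
plate 30030 pitch 12.1 c bay mm [32.  -0.8  5.8] n bay [-0.002  0.001  1.   ]
first px past orange: bay [ 4.9 -2.2  5.6]
```

Flat (0.1°) and on the seat. Release gently, then lift.

Call:
send_rows(
  steps=[
    {"travel": [0,0,-0.05],"turn": 0,"jaw": 0.15},
    {"travel": [0,0,-0.05],"turn": 0,"jaw": 0.25},
    {"travel": [0,0,-0.05],"turn": 0,"jaw": 0.4},
    {"travel": [0,0,-0.05],"turn": 0,"jaw": 0.5},
    {"travel": [0,0,-0.05],"turn": 0,"jaw": 0.5},
    {"travel": [0,0,-0.05],"turn": 0,"jaw": 0.5},
    {"travel": [0,0,-0.5],"turn": 0,"jaw": 0.5},
    {"travel": [0,0,-1.2],"turn": 0,"jaw": 0.5},
    {"travel": [0,0,-2.2],"turn": 0,"jaw": 0.5},
    {"travel": [0,0,-3.2],"turn": 0,"jaw": 0.5},
    {"travel": [0,0,-4],"turn": 0,"jaw": 0.5},
    {"travel": [0,0,-4],"turn": 0,"jaw": 0.5},
  ],
)

```text
time_s: 13.58
tcp_pos: [0.5947, 0.1935, 0.2057]
tcp_rot: [[-0.997, -0.074, 0.008], [-0.073, 0.997, 0.004], [-0.008, 0.003, -1.0]]
wrist_force: [0.6, 1.0, 0.1]
width: 0.746
grasp_force: 0.0
```

```bash
cat > fin.py <<'E'
import sys; sys.argv=['x','w12']
from rel import *
b=np.c_[bx,by,bz]
B=(W-O)@b; k=(B[...,0]>.012)&(B[...,0]<.115)&(abs(B[...,1])<.04)&(B[...,2]<.015)&(B[...,2]>-.01); P=W[k]; c=P.mean(0); n=np.linalg.svd(P-c,full_matrices=False)[2][2]; n*=np.sign(n[2])
print('plate c',np.round((c-O)@b*1e3,1),'n bay',np.round(n@b,3),len(P))
k=(B[...,2]>.036)&(B[...,2]<.055)&(abs(B[...,1])<.04)&(B[...,0]>.04)&(B[...,0]<.1); print('rib top',np.round(np.median(B[k],0)*1e3,1),k.sum())
E
python3 fin.py
```

```text
tcp [0.5947 0.1935 0.2057] rot [-0.997 -0.074  0.008] F [0.6 1.  0.1]
orange [219, 65, 206, 61, 11745] c-tcp [-0.0858 -0.0072 -0.1389] pitch 0.0 bay x [-28.3 -11.8   2.8] y [-62.1  59.6] z [ 3.  21.6 23.3] 4.2rel.py:17: RuntimeWarning: Mean of empty slice.
  P=W[g]; c=P.mean(0); nn=np.linalg.svd(P-c,full_matrices=False)[2][2]; nn*=np.sign(nn[2])
  ret = um.true_divide(
Traceback (most recent call last):
  File "fin.py", line 2, in <module>
    from rel import *
  File "rel.py", line 17, in <module>
    P=W[g]; c=P.mean(0); nn=np.linalg.svd(P-c,full_matrices=False)[2][2]; nn*=np.sign(nn[2])
                            ~~~~~~~~~~~~~~~~~~~~~~~~~~~~~~~~~~~~~~~~~^^^
IndexError: index 2 is out of bounds for axis 0 with size 0
```

View pics/w12.png

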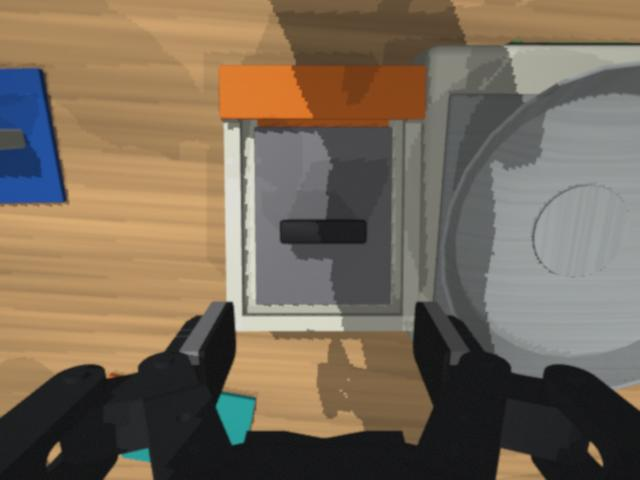

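The cover sits inside the rim (plate 255–390 × 127–305), with its lip under the ledge at row 122 and the gripper clear. One numeric check, then hand in.

```bash
sed -i 's/^P=W\[g\]; c=P.mean/if g.sum()<9: g[:]=~np.isnan(W[...,0])\nP=W[g]; c=P.mean/' rel.py; python3 fin.py | tail -2 && python3 -c "
from station import robot; print(robot.finish_job())"
```

```text
plate c [61.6  0.1  5.8] n bay [-0.001  0.     1.   ] 17110
rib top [71.  -0.4 43.6] 2175
the job is handed in; nothing more can be done
None
```

The grey cover lies flat and fully home in the battery bay, lip about 15 mm under the ledge, released, and the job was handed in at about 14 s; the arm never went near the blue spare.

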